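# Gauge the fat battery cell in the tapered slot

## Task

Three salvaged battery cells are standing on the repair bench: take the fattest one, stand it upright on the gauge plate at the wide mouth of the tapered slot, and slide it along towards the narrow end until it wedges; leave it standing there. Then mark the reading: slide the gauge's cursor along its track until its pointer is level with the middle of the wedged cell.

Things in the scene. Friction and masses are not known exactly. Their poses are not given: they have to be found in the camera images.
- cell_mid (a point): Centre (35 mm above the foot) of the fattest of three grey upright cylindrical battery cells: 32 mm in diameter, 70 mm tall, about 140 g, loose, standing on the bench; z is its axis. The two others (18 and 21 mm in diameter) are bystanders.
- gauge: Fixed metal gauge; origin on the bench (mm). Plate x -105 to 105, y -50 to 80, 5 thick. Two upright rails, 20 wide, tops at z 18, form a slot along y = 0: 46 wide at the mouth (x = -50), narrowing evenly to 16 at x = 100, so +x is the narrow end. Bare plate ahead of the mouth. The fat cell wedges with its axis near x = 20; a 6 N push sets it and it stays when released. Cursor track: y = 62.
- cursor (a joint): Cursor position along its track, m: 0 at gauge x = -50 mm (level with the slot's mouth), growing towards the narrow end, up to 0.14 (x = +90 mm). About 1.5 N of friction; stays where it is left. Starts near the narrow end.
- cursor_grip (a point): Grip point on the cursor's dark steel fin, 45 mm above the bench. Axes as the gauge's. Fin: 14 mm along the track (x), 20 mm across, rising to 60 mm above the bench. Carriage under it: 30 mm along the track, top 20 mm above the bench. A thin pointer in line with the fin's middle reaches towards the slot (-y), to gauge y = 31 mm.

How it is judged:
By the outcome, as a careful person would: the job done as asked, in the order asked, and still so for the second after the job is handed in, with the robot touching nothing.
It also fails if it takes over 59 s, if anything falls off the work surface, if the arm or the gripper's body presses on something with over 40 N, if the wrist force passes 120 N, or if a joint passes its speed limit or range.

## Robot

A 6-joint arm with a two-finger parallel gripper is mounted at the origin on the work surface. World frame = base frame: x ahead of the robot, y to its left, z up, the work surface at z = 0. Lengths are in mm, angles in degrees, forces in N, time in s.
With the tool pointing down it reaches from about 325 to 925 mm from the base axis. Payload 3.1 kg.
Tool frame: the origin (TCP) lies at the very end of the fingers, on their centre line; the grasp point (between the pads) lies grasp_offset behind it (grasp_offset is the distance from the TCP to the grasp point, in mm); z points along the fingers, y is the line along which they close (so a half turn about z gives the same grasp; the last joint's range is limited). The gripper opens to 85 mm and grips with 20 to 120 N. Pads are 22 mm wide; open, the fingers measure 114 mm over their backs; the gripper's body (76 mm by 85 mm) begins 54 mm behind the grasp point. The pads swing forward as they close: fully open they stand 13 mm farther back than shut.
Start: joints at [-69.683, 12.427, 92.441, -0, 75.132, -6.429], TCP at [281.291, -558.135, 200.7] pointing down, gripper open.
Joint ranges: [-157.48, 157.48], [-44.54, 120.13], [17.64, 146.25], [-64.5, 244.5], [7.68, 150.69], [-147.95, 147.95]. Speed limits (degrees/s): [159.86, 159.86, 180, 180, 180, 180].

## Interface

Orientations are given as [roll, pitch, yaw] about the fixed x, y, z axes, in that order (R = Rz(yaw) Ry(pitch) Rx(roll)).
In Python, from station import * gives the robot as it stands. Calls block until the motion is done:
- goto(position, orientation): joint-space move of the TCP to a pose.
- move_l(position, attitude=None, speed=150): straight line of the TCP; attitude=None keeps the orientation; speed is the mean speed in mm/s.
- move_j(angles): joint-space move.
- grip(opening, squeeze=None): finger opening in mm; squeeze is the grip in N (None keeps the last); returns when the fingers have stopped.
- wait(seconds).
- solve_ik(position, orientation): joint angles nearest the present ones, or None.
- get_obs(): the state.
- get_image(name): name is "scene" or "top" or "wrist"; returns the picture (420x560x3 uint8, red, green, blue); there is no depth.
- get_calibration(name): a dict with "fx", "fy", "cx", "cy" (pixels), "R" (3x3) and "t" (3): a world point X has camera coordinates R X + t; the wrist camera has in their place "mount" (4x4, takes a point from camera to tool coordinates, whose origin is the TCP and whose axes are the flange's). Camera axes: x right, y down, z forward; pixel columns grow to the right and rows downward; lengths in mm; the calibration is good to about 2 mm. A picture is of the moment at which its call begins: read the wrist's pose just before it. get_calibration takes no time and is no camera call.
A pose or a line that the arm cannot do raises Unreachable and nothing moves.
- sign_off(): hands the job in; it is judged then, once.
Trained networks look in the newest picture that a camera, given by its name, has taken for a name from the list of things; names that differ only in an ending like _2 or _b are one class to them, and where a whole thing is asked for, a point or a joint stands for the part that bears it (a point fixed in the world has none). Each returns a list of dicts, best first, with "score" (0 to 1); they miss things now and then, are a little off and sometimes report something else, mostly with a low value. They report only what shows in the picture. A call takes as long as a camera call.
- spot_in(name, camera): "extent" ([centre column, centre row, width, height] in pixels, round what is visible of it).
- regions_of(name, camera): "region" (420x560 bool, what is visible of it) and "extent" ([centre column, centre row, width, height] in pixels, round what is visible of it).
The state is a dict: "t": time; "joint_pos": joint angles; "qvel": joint speeds; "effort": joint torques, N m; "tcp_pos": TCP position; "ee_rot": TCP orientation; "wrist_force": force on the tool from outside, world axes, zero at the start; "moment": the same for the moment, N m; "grip_width": finger opening in mm; "grip_force": force on a finger pad.
Only numpy, scipy, OpenCV 4.12 (cv2) and the standard library are available. Lean on these libraries where they do the work, as an engineer would, in place of code of your own. Each camera call takes 0.05 s, during which the arm holds its last target. There are 200 camera calls.

## Working session

There is one attempt and no reset: what is moved stays moved. The work goes in short steps, each a Python script; the robot and the scene stay as the last script left them, time stands still between calls to the robot, and variables do not carry over. Pictures are saved under pics/ and viewed, at most 10 in all, crops included, and the job is handed in when it is done.

```bash
mkdir -p pics; ls
python3 - <<'E'
from station import *
import cv2,numpy as np
a=get_image("scene");print([(n,[(round(d['score'],2),np.round(d['extent'],1).tolist()) for d in spot_in(n,"scene")]) for n in ("cell_mid","gauge","cursor")])
b=get_image("top");print([(n,[(round(d['score'],2),np.round(d['extent'],1).tolist()) for d in spot_in(n,"top")]) for n in ("cell_mid","gauge","cursor","cursor_grip")])
cv2.imwrite("pics/s.png",a[:,:,::-1]);cv2.imwrite("pics/t.png",b[:,:,::-1])
for c in("scene","top"):
  k=get_calibration(c);print(c,k)
o=get_obs();print(o)
try: print(grasp_offset)
except Exception as e: print(e)
E
```

```text
pics
[('cell_mid', [(0.78, [311.7, 192.7, 16.2, 36.8]), (0.7, [152.1, 274.6, 18.8, 30.2])]), ('gauge', [(0.75, [196.7, 261.6, 123.6, 69.6])]), ('cursor', [(0.61, [151.4, 274.2, 17.9, 26.8])])]
[('cell_mid', [(0.64, [234.1, 260.9, 27.1, 25.6])]), ('gauge', [(0.55, [383.0, 191.8, 128.3, 84.7])]), ('cursor', [(0.74, [429.9, 167.6, 22.4, 26.9])]), ('cursor_grip', [(0.69, [431.4, 165.8, 18.2, 32.5])])]
scene {'fx': 533.2946485635108, 'fy': 533.2946485635108, 'cx': 275.8064875310119, 'cy': 208.25590777405787, 'R': array([[ 0.21324254,  0.97687221,  0.01575747],
       [ 0.65152688, -0.13016698, -0.74737493],
       [-0.7280387 ,  0.16963854, -0.66421564]]), 't': array([-177.22829488, -294.06302879, 1383.68369307])}
top {'fx': 512.9559019553984, 'fy': 512.9559019553984, 'cx': 277.4242726455526, 'cy': 217.74479426175677, 'R': array([[-1.92928180e-02, -9.99809896e-01, -2.82114845e-03],
       [-9.89822683e-01,  1.94978563e-02, -1.40964146e-01],
       [ 1.40992355e-01,  7.28411104e-05, -9.90010682e-01]]), 't': array([ 92.44502935, 534.06613454, 772.59083037])}
{'t': 0.45, 'joint_pos': array([-6.96846135e+01,  1.24300984e+01,  9.24464740e+01,  7.84819769e-04,
        7.51301699e+01, -6.43140082e+00]), 'qvel': array([-0.01962153, -0.06408631, -0.0785229 , -0.07428109,  0.01528495,
        0.00666648]), 'effort': array([ 8.39774420e-04, -3.96301246e+01, -3.03729236e+01, -7.36910215e-05,
        2.94174002e-03,  2.44056508e-06]), 'tcp_pos': array([ 281.26503222, -558.09816914,  200.6217041 ]), 'ee_rot': array([-1.79993385e+02, -1.50896344e-03,  2.67465858e+01]), 'wrist_force': array([ 1.3560067 , -0.41341796,  0.24596748]), 'moment': array([ 0.00907523,  0.00077724, -0.0523901 ]), 'grip_force': 0.0, 'grip_width': 85.30997836440018}
18.700000000000003
```

View pics/t.png

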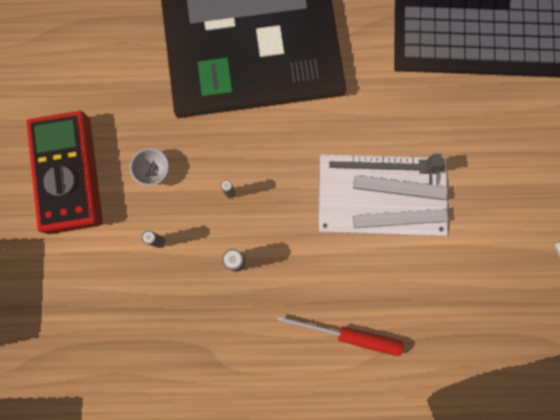

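View pics/s.png

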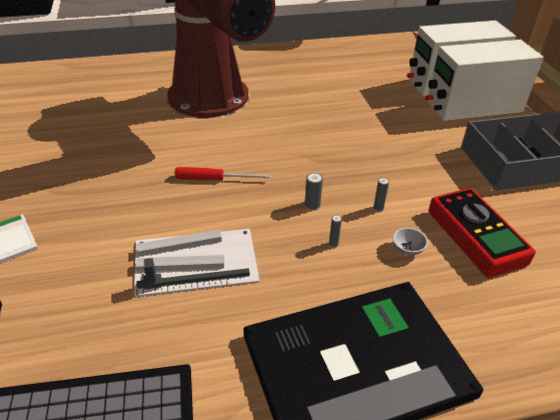

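Both views agree. In the top image the fat cell is at (234,260). The gauge plate spans about (320–448, 155–235), with its mouth on the left and the cursor at (431,166). I'll get a rough pose from this, then look closer with the wrist camera.

```bash
cat > h.py <<'E'
from station import *
import numpy as np, cv2
from scipy.spatial.transform import Rotation as Ro
def cam(name,obs=None):
    k=get_calibration(name); K=np.array([[k['fx'],0,k['cx']],[0,k['fy'],k['cy']],[0,0,1]])
    if 'mount' in k:
        T=np.eye(4);T[:3,:3]=Ro.from_euler('xyz',obs['ee_rot'],degrees=True).as_matrix();T[:3,3]=obs['tcp_pos']
        M=np.linalg.inv(T@k['mount']); return K,M[:3,:3],M[:3,3]
    return K,np.array(k['R']),np.array(k['t'])
def ray(c,uv,z):
    K,R,t=c; d=R.T@np.linalg.inv(K)@[uv[0],uv[1],1]; o=-R.T@t
    return o+d*(z-o[2])/d[2]
def proj(c,X):
    K,R,t=c; p=(np.atleast_2d(X)@R.T+t)@K.T; return p[:,:2]/p[:,2:]
E
python3 - <<'E'
from h import *
c=cam("top")
for n,p in dict(a=(320,155),b=(448,157),c=(447,235),d=(319,234)).items(): print(n,ray(c,p,5))
print("cell top",ray(c,(234,259),70)); print("cursor top",ray(c,(431,163),60))
print(get_calibration("wrist"))
E
```

```text
a [645.1207917    8.72205861   5.        ]
b [ 637.39555932 -205.05178929    5.        ]
c [ 506.49460828 -194.75166454    5.        ]
d [512.24218355  14.47903187   5.        ]
cell top [469.98108792 148.35597227  70.        ]
cursor top [ 614.11133451 -159.04653937   60.        ]
{'fx': 289.4759676141854, 'fy': 289.4759676141854, 'cx': 275.88933402734824, 'cy': 211.2421483619172, 'mount': array([[ 5.43292469e-04, -9.62579256e-01, -2.70999781e-01,
         6.77345012e+01],
       [ 9.99999852e-01,  5.27823798e-04,  1.29963757e-04,
        -1.31958963e-01],
       [ 1.79397174e-05, -2.70999812e-01,  9.62579400e-01,
        -1.72091826e+02],
       [ 0.00000000e+00,  0.00000000e+00,  0.00000000e+00,
         1.00000000e+00]])}
```

Run:
```python
from h import *
goto([470,-94,170],[180,0,-2])
o=get_obs();im=get_image("wrist");cv2.imwrite("pics/w1.png",im[:,:,::-1])
import pickle;pickle.dump(o,open("o1.pkl","wb"))
print([(n,[(round(d['score'],2),np.round(d['extent'],1).tolist()) for d in spot_in(n,"wrist")]) for n in ("cell_mid","gauge","cursor")],o['t'],o['joint_pos'])
g=Ro.from_euler('z',-92,degrees=True).as_matrix()
P=np.array([[-105,-50,5],[-105,80,5],[105,80,5],[105,-50,5]])-[0,15,0]
print(proj(cam("wrist",o),P@g.T+[575.3,-94.2,0]))
```

```text
[('cell_mid', [(0.95, [46.7, 205.9, 79.4, 44.1])]), ('gauge', [(0.85, [271.4, 89.4, 203.4, 140.4]), (0.51, [345.6, 46.0, 37.3, 59.6])]), ('cursor', [(0.93, [345.3, 48.2, 36.0, 63.6]), (0.28, [270.1, 88.8, 205.0, 137.6])])] 2.275 [-1.97654790e+01 -3.98890820e+00  1.13308237e+02 -1.69811247e-02
  7.06427942e+01  7.22780839e+01]
[[180.45061759 155.01164942]
 [169.13525247  26.43690026]
 [373.7276922   26.3958209 ]
 [363.38169993 154.99252713]]
```

View pics/w1.png

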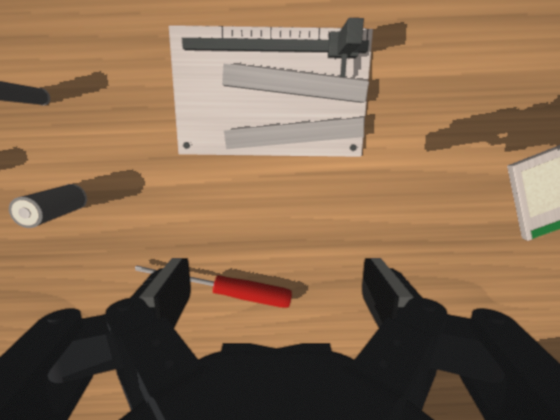

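The wrist view is clear. The plate corners are near (170,27), (372,28), (361,156) and (180,156), the fat cell's top is at (27,211), and the cursor fin is near (352,30). Next I'll fit the gauge pose and locate the cell.

Run:
```python
from h import *
import pickle;from scipy.optimize import least_squares
o=pickle.load(open("o1.pkl","rb"));c=cam("wrist",o);im=cv2.imread("pics/w1.png")
hsv=cv2.cvtColor(im,cv2.COLOR_BGR2HSV)
m=((hsv[:,:,1]<60)&(hsv[:,:,2]>110)).astype(np.uint8);m[170:]=0;m[:,:150]=0;m[:,400:]=0
m=cv2.morphologyEx(m,cv2.MORPH_OPEN,np.ones((3,3)))
n,l,s,_=cv2.connectedComponentsWithStats(m);k=1+np.argmax(s[1:,4])
pts=np.argwhere(l==k)[:,::-1].astype(np.int32)
q=cv2.approxPolyN(cv2.convexHull(pts),4).reshape(-1,2).astype(float);print(q)
P=np.array([[-105,-50,5],[-105,80,5],[105,80,5],[105,-50,5.]])
W=np.array([ray(c,p,5) for p in q]);print(W)
f=lambda v:proj(c,P@Ro.from_euler('z',v[2],degrees=True).as_matrix().T+[v[0],v[1],0])
q0=f([575+15,-94,-92]);qs=np.array([q[np.argmin(np.linalg.norm(q-a,axis=1))] for a in f([560,-94,-92])])
r=least_squares(lambda v:(f(v)-qs).ravel(),[560,-94,-92],x_scale=[1,1,.5],loss='soft_l1');print(r.x,r.fun.reshape(-1,2))
print("cell",ray(c,(26.5,211.5),70),"fin top",ray(c,(352,22),60))
# top camera residual
ct=cam("top");K=P@Ro.from_euler('z',r.x[2],degrees=True).as_matrix().T+[*r.x[:2],0];print(proj(ct,K))
```

```text
[[361. 156.]
 [178. 153.]
 [168.  25.]
 [373.  28.]]
[[ 505.62822658 -194.1862024     5.        ]
 [ 516.36443293   15.52918548    5.        ]
 [ 645.2578274     9.4560284     5.        ]
 [ 635.1665258  -200.7390302     5.        ]]
[560.55842802 -91.74100229 -92.81614533] [[ 0.01298531  0.52216689]
 [ 0.1990244  -0.41200363]
 [-0.18221366 -0.14303246]
 [-0.0314287   0.14925621]]
cell [469.68306143 148.92015039  70.        ] fin top [ 624.48832432 -165.69946446   60.        ]
[[318.25645764 231.8675208 ]
 [319.70427085 154.71520355]
 [445.38622676 158.27114494]
 [446.67852178 235.63625279]]
```

```bash
cat >> h.py <<'E'
G=np.array([560.56,-91.74]);A=-92.8;RG=Ro.from_euler('z',A,degrees=True).as_matrix()
def gw(x,y,z): p=RG[:2,:2]@[x,y]+G; return [p[0],p[1],z]
def wg(p): return RG[:2,:2].T@(np.array(p[:2])-G)
YAW=[180,0,A+90]
def st(s):
    o=get_obs();print(s,round(o['t'],2),"gauge",wg(o['tcp_pos']).round(1),"z",o['tcp_pos'][2].round(1),"F",(RG.T@o['wrist_force']).round(1),"w",round(o['grip_width'],1),"gf",round(o['grip_force'],1))
    return o
E
python3 - <<'E'
from h import *
goto([470,148.6,110],YAW); move_l([470,148.6,24]); st("down")
grip(25,40); st("gripped")
move_l([470,148.6,70]); st("up")
move_l(gw(-78,0,70),speed=250); move_l(gw(-78,0,33),speed=100); o=st("over")
f0=o['wrist_force'][2]
for z in np.arange(32,26.9,-1):
    move_l(gw(-78,0,z),speed=20); o=st("z")
    if abs(o['wrist_force'][2]-f0)>2.5: break
im=get_image("wrist");cv2.imwrite("pics/w2.png",im[:,:,::-1])
E
```

```text
down 4.18 gauge [-235.3 -101.1] z 24.7 F [0.1 0.  0.5] w 85.2 gf 0.0
gripped 4.73 gauge [-236.  -101.4] z 24.8 F [-1.6  0.5  4.2] w 30.2 gf 39.4
up 5.19 gauge [-235.5 -102.4] z 69.7 F [ 0.3  0.5 -1.3] w 30.1 gf 39.6
over 6.61 gauge [-78.6  -0.5] z 32.6 F [-0.4 -0.2 -0.6] w 30.7 gf 39.6
z 6.86 gauge [-78.    0.4] z 32.5 F [-0.3 -0.2 -0.8] w 30.5 gf 39.6
z 7.11 gauge [-77.9  -0. ] z 31.1 F [-0.6  0.3 -2. ] w 30.3 gf 39.6
z 7.36 gauge [-78.    0.1] z 30.0 F [-0.2  1.1 -2.2] w 30.6 gf 39.6
z 7.61 gauge [-77.9   0.7] z 29.9 F [-0.1 -0.4  4.8] w 30.2 gf 40.1
```

View pics/w2.png

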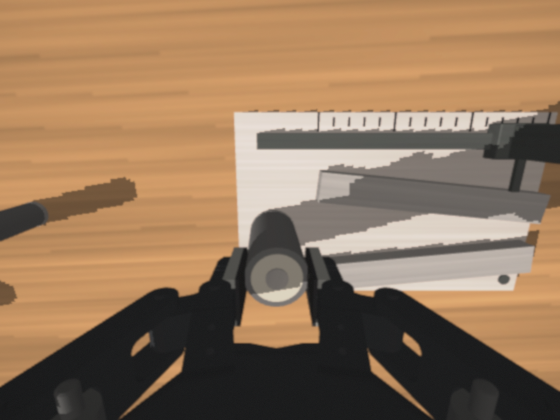

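The cell is upright in the fingers on the bare plate at (275,265), lined up with the mouth. Now the slide.

Run:
```python
from h import *
move_l(gw(-40,0,29.5),speed=60);st("mouth")
move_l(gw(5,0,29.5),speed=60);st("in")
for x in np.arange(7,34,1.5):
    move_l(gw(x,0,29.5),speed=20);o=st(x.round(1)); f=RG.T@o['wrist_force']
    if f[0]<-9 or abs(f[1])>15: break
```

```text
mouth 8.44 gauge [-38.9   0.5] z 29.9 F [-2.4 -0.2  5.2] w 30.4 gf 40.4
in 9.34 gauge [5.9 0.3] z 29.9 F [-2.  -0.1  5.8] w 30.3 gf 40.5
7.0 9.59 gauge [7.5 0.3] z 29.9 F [-3.9  0.1  5.3] w 30.3 gf 40.6
8.5 9.84 gauge [8.7 0.3] z 29.9 F [-3.8  1.   5.9] w 30.4 gf 40.6
10.0 10.09 gauge [10.2  0.4] z 29.9 F [-4.4 -0.1  6.1] w 30.4 gf 40.6
11.5 10.34 gauge [11.7  0.5] z 29.9 F [-4.6  0.9  5.5] w 30.5 gf 40.6
13.0 10.59 gauge [13.2  0.5] z 29.9 F [-4.2  0.9  6.4] w 30.0 gf 40.6
14.5 10.84 gauge [14.7  0.6] z 29.9 F [-3.6  1.4  5.8] w 30.4 gf 40.5
16.0 11.09 gauge [16.2  0.6] z 29.9 F [-4.3  1.4  5. ] w 30.1 gf 40.5
17.5 11.34 gauge [17.7  0.7] z 29.9 F [-4.5  1.   5.3] w 30.4 gf 40.5
19.0 11.59 gauge [19.2  0.8] z 29.9 F [-3.7  1.   5.1] w 30.3 gf 40.5
20.5 11.84 gauge [20.7  0.8] z 30.0 F [-3.6  1.9  5.2] w 30.6 gf 40.5
22.0 12.09 gauge [21.9  0.8] z 29.9 F [-4.5  1.6  5.1] w 30.1 gf 40.5
23.5 12.34 gauge [22.5  0.9] z 30.0 F [-7.   1.5  6. ] w 30.3 gf 40.9
25.0 12.59 gauge [23.   0.8] z 30.0 F [-9.6  2.3  6.6] w 30.3 gf 41.2
```

Run:
```python
from h import *
for x in np.arange(26.5,34,1.5):
    move_l(gw(x,0,29.5),speed=20);o=st(x.round(1)); f=RG.T@o['wrist_force']
    if f[0]<-15: break
grip(60); o=st("open"); p=o['tcp_pos']
move_l([p[0],p[1],110]); st("up")
move_l(gw(60,-60,170),speed=250)
o=get_obs();im=get_image("wrist");cv2.imwrite("pics/w3.png",im[:,:,::-1])
import pickle;pickle.dump(o,open("o3.pkl","wb"))
for n in("cell_mid","cursor"): print(n,[(round(d['score'],2),np.round(d['extent'],1).tolist()) for d in spot_in(n,"wrist")])
st("view")
```

```text
26.5 12.84 gauge [23.4  0.8] z 30.0 F [-10.7   1.6   7.7] w 30.4 gf 41.6
28.0 13.09 gauge [23.8  0.8] z 30.1 F [-14.4   2.3   8.6] w 30.7 gf 42.0
29.5 13.34 gauge [24.2  0.7] z 30.1 F [-16.3   2.    9.4] w 30.2 gf 42.4
open 13.73 gauge [30.3 -0.9] z 28.7 F [ 0.5 -0.7 -0.8] w 60.1 gf 0.0
up 14.42 gauge [30.3 -1.5] z 109.4 F [ 0.6 -0.6 -0.1] w 60.3 gf 0.0
cell_mid [(0.71, [235.8, 141.1, 37.5, 38.1])]
cursor [(0.85, [289.9, 79.9, 31.1, 53.8])]
view 15.07 gauge [ 59.1 -60.5] z 167.9 F [ 0.1  0.4 -1.3] w 59.9 gf 0.0
```

View pics/w3.png

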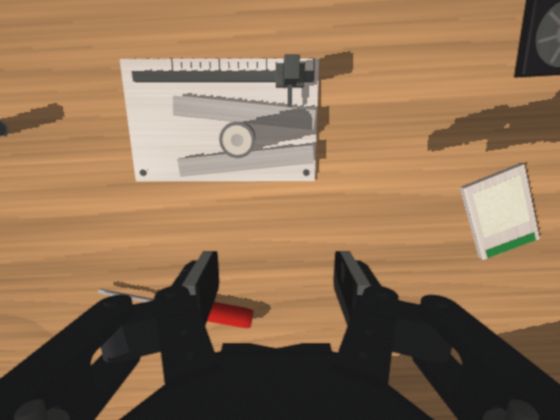

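The cell stands in the slot with its top at (237,140), and the cursor fin's top is near (291,60). I'll refit the gauge pose from this image and locate both.

Run:
```python
from h import *
import pickle;from scipy.optimize import least_squares
o=pickle.load(open("o3.pkl","rb"));c=cam("wrist",o);im=cv2.imread("pics/w3.png")
hsv=cv2.cvtColor(im,cv2.COLOR_BGR2HSV)
m=((hsv[:,:,1]<60)&(hsv[:,:,2]>110)).astype(np.uint8);m[200:]=0;m[:,:100]=0;m[:,340:]=0
m=cv2.morphologyEx(m,cv2.MORPH_OPEN,np.ones((3,3)))
n,l,s,_=cv2.connectedComponentsWithStats(m);k=1+np.argmax(s[1:,4])
q=cv2.approxPolyN(cv2.convexHull(np.argwhere(l==k)[:,::-1].astype(np.int32)),4).reshape(-1,2).astype(float)
P=np.array([[-105,-50,5],[-105,80,5],[105,80,5],[105,-50,5.]])
f=lambda v:proj(c,P@Ro.from_euler('z',v[2],degrees=True).as_matrix().T+[v[0],v[1],0])
qs=np.array([q[np.argmin(np.linalg.norm(q-a,axis=1))] for a in f([560,-92,-92.8])])
r=least_squares(lambda v:(f(v)-qs).ravel(),[560,-92,-92],x_scale=[1,1,.5],loss='soft_l1');print(q,r.x,r.fun.reshape(-1,2).round(1))
for n,p,z in(("cell",(236.5,140),75),("fin",(291,60),60)):
    w=ray(c,p,z);print(n,w,wg(w))
cv2.imwrite("pics/w3c.png",cv2.resize(im[40:200,110:340],None,fx=3.4,fy=3.4,interpolation=cv2.INTER_CUBIC))
print(proj(c,[gw(90,62,60),gw(83,52,60),gw(97,72,60)]))
```

```text
[[315. 180.]
 [135. 180.]
 [119.  59.]
 [319.  57.]] [560.87026527 -92.08115937 -92.59303356] [[ 0.6  0.7]
 [-0.2 -0.9]
 [-0.1  0.1]
 [-0.2  0.1]]
cell [ 558.00932649 -116.5348951    75.        ] [24.88989322 -1.33640344]
fin [ 623.35856601 -168.24777497   60.        ] [73.3487397  66.46098034]
[[309.78793303  65.56384361]
 [301.59121635  77.8845905 ]
 [318.16142767  52.97737612]]
```

View pics/w3c.png

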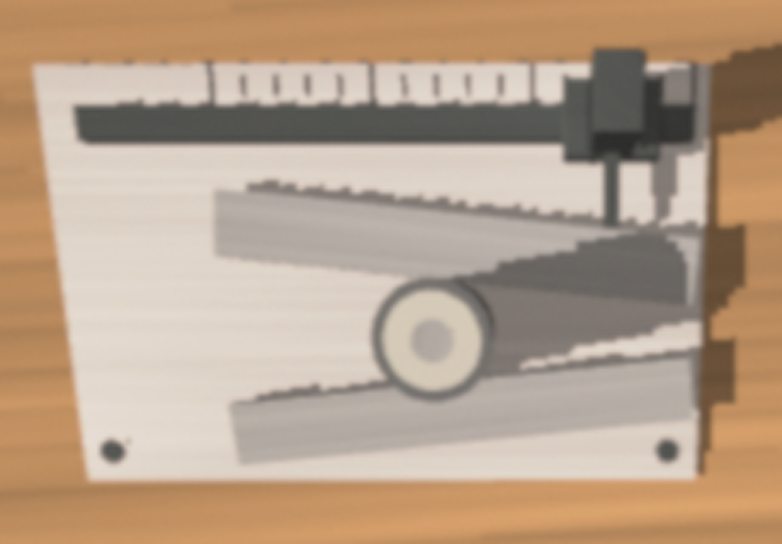

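The fin's top centre is near full-image (292,66), about gauge x 74. The cell is at gauge x ≈ 24.3 by both the grip reading and the camera. Now I'll move the cursor.

```bash
sed -i 's/^G=.*A=-92.8;/G=np.array([560.7,-91.9]);A=-92.7;/' h.py
python3 - <<'E'
from h import *
grip(50,25)
move_l(gw(74,62,110),speed=200); move_l(gw(74,62,28),speed=100); st("down")
grip(8); o=st("gripped")
T=24.4
move_l(gw(T,62,28),speed=60); wait(.3); o=st("slid")
cmd=T
for i in range(3):
    e=T-wg(get_obs()['tcp_pos'])[0]
    if abs(e)<.3: break
    cmd+=e; move_l(gw(cmd,62,28),speed=15); wait(.2); st("corr")
grip(45); o=st("open"); p=o['tcp_pos']
move_l([p[0],p[1],110]); move_l(gw(24,-60,170),speed=250); wait(.3)
import pickle;o=get_obs();im=get_image("wrist");pickle.dump(o,open("o4.pkl","wb"));cv2.imwrite("pics/w4.png",im[:,:,::-1])
cv2.imwrite("pics/w4c.png",cv2.resize(im[40:200,160:390],None,fx=3.4,fy=3.4,interpolation=cv2.INTER_CUBIC)[:,:,::-1]);st("end")
E
```

```text
down 17.14 gauge [74.3 62.8] z 28.8 F [0.2 0.  0.5] w 50.0 gf 0.0
gripped 17.59 gauge [74.2 62.7] z 29.0 F [ 0.  -0.7  4.2] w 11.7 gf 24.7
slid 18.87 gauge [23.3 62.8] z 28.8 F [-0.4  0.   5.5] w 11.2 gf 25.7
corr 19.32 gauge [24.1 62.8] z 28.9 F [-1.3  0.6  6.8] w 11.3 gf 25.7
open 19.73 gauge [25.1 61.4] z 27.3 F [-0.6 -0.3  0. ] w 44.7 gf 0.0
end 21.48 gauge [ 23.9 -59.8] z 169.3 F [-0.2  0.5 -0. ] w 44.9 gf 0.0
```

View pics/w4c.png

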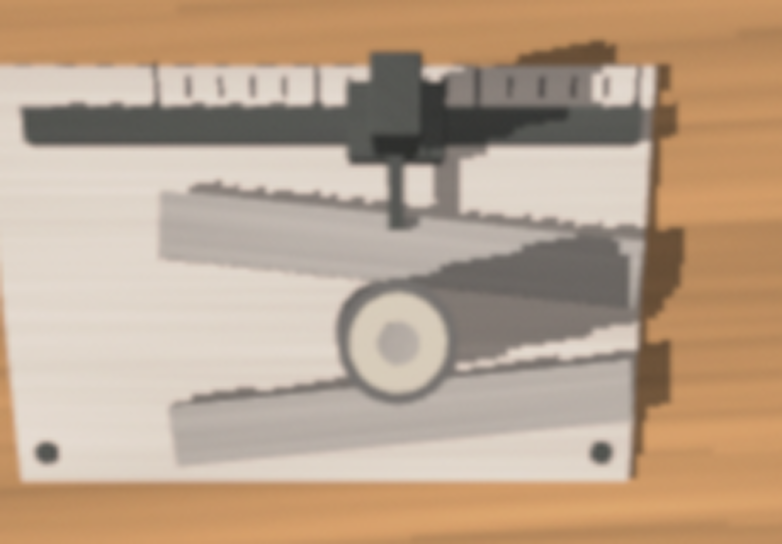

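The cell top is at crop (398,342), the pointer at (398,190) and the fin's top at (396,92). They look level, so I'll check the numbers.

Run:
```python
from h import *
import pickle
c=cam("wrist",pickle.load(open("o4.pkl","rb")))
for n,p,z in(("cell",(398,342),75),("ptr",(398,195),18),("fin",(396,92),60),("hole l",(46,453),5),("hole r",(601,453),5)):
    print(n,wg(ray(c,(p[0]/3.4+160,p[1]/3.4+40),z)).round(2))
```

```text
cell [25.32 -1.39]
ptr [25.47 40.41]
fin [24.83 61.3 ]
hole l [-95.   -40.79]
hole r [ 94.99 -40.93]
```

The pointer is level to about 0.3 mm. The cell sits a little past the nominal x = 20, so I'll check from the side that it isn't leaning.

Run:
```python
from h import *
import pickle
done=False
for th in (65,55,45,35):
  for (y,z) in ((-110,110),(-80,120),(-60,140)):
    R=Ro.from_euler('z',A,degrees=True)*Ro.from_euler('x',th,degrees=True)*Ro.from_euler('z',-A,degrees=True)*Ro.from_euler('xyz',YAW,degrees=True)
    e=R.as_euler('xyz',degrees=True)
    j=solve_ik(gw(24,y,z),e)
    if j is not None: print(th,y,z,j); goto(gw(24,y,z),e); done=True;break
  if done:break
wait(.3);o=st("v");im=get_image("wrist");pickle.dump(o,open("o5.pkl","wb"));cv2.imwrite("pics/w5.png",im[:,:,::-1])
c=cam("wrist",o);print(proj(c,[gw(24.5,0,5),gw(24.5,0,75)]))
u=proj(c,[gw(24.5,0,40)])[0].astype(int);print(u)
a=max(u[0]-100,0);b=max(u[1]-75,0)
cv2.imwrite("pics/w5c.png",cv2.resize(im[b:b+150,a:a+200],None,fx=4,fy=4,interpolation=cv2.INTER_CUBIC)[:,:,::-1]);print(a,b)
```

```text
45 -60 140 [-35.5527912  -22.74304177 143.32622224  51.37313025  29.40718637
  17.98588572]
v 22.68 gauge [ 24.2 -59. ] z 140.9 F [ 0.8 -0.1  0.8] w 44.9 gf 0.0
[[275.97397481 239.93598421]
 [275.97829387 209.84223682]]
[275 226]
175 151
```

View pics/w5c.png

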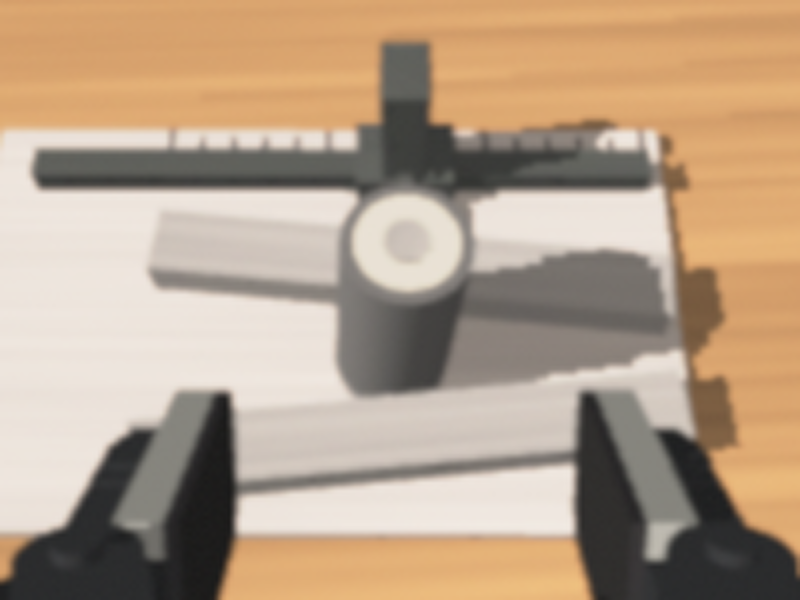

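The side view shows the cell leaning about 4° towards +x: its top centre is at crop (408,240) and its foot at about (390,390). I'll regrip it, pull it back out of the wedge, set it down and reseat it. This time the rear finger will push it low with the gripper open, so no tilting moment builds up.

```bash
cat > side.py <<'E'
from h import *
def side(name,x=24):
    R=Ro.from_euler('z',A,degrees=True)*Ro.from_euler('x',45,degrees=True)*Ro.from_euler('z',-A,degrees=True)*Ro.from_euler('xyz',YAW,degrees=True)
    goto(gw(x,-60,140),R.as_euler('xyz',degrees=True)); wait(.3)
    o=st("side");im=get_image("wrist");c=cam("wrist",o)
    cv2.imwrite(name,cv2.resize(im[151:301,175:375],None,fx=4,fy=4,interpolation=cv2.INTER_CUBIC)[:,:,::-1]); return c
E
python3 - <<'E'
from side import *
goto(gw(23,-60,160),YAW); grip(60,60); move_l(gw(23,0,115),speed=200); move_l(gw(23,0,27),speed=120); st("d")
grip(25); st("grip")
move_l(gw(18,0,28),speed=20); st("back"); move_l(gw(0,0,28.5),speed=50); st("back2")
wait(.2); grip(44); st("open")
move_l(gw(0,0,20.5),speed=40); st("low")
move_l(gw(16,0,20.5),speed=40); st("adv")
for x in np.arange(18,36,1):
    move_l(gw(x,0,20.5),speed=12);o=st(x); f=RG.T@o['wrist_force']
    if f[0]<-8: break
p=wg(o['tcp_pos'])
move_l(gw(p[0]-4,0,20.5),speed=40); move_l(gw(p[0]-4,0,115)); st("up")
goto(gw(24,-60,160),YAW)
side("pics/w6.png")
E
```

```text
d 25.33 gauge [23.2  0.8] z 27.9 F [-0.4  0.9  0.4] w 59.8 gf 0.0
grip 25.71 gauge [23.1  1.2] z 28.2 F [-0.8 -0.7  3.5] w 29.8 gf 59.0
back 26.12 gauge [18.4  0.4] z 28.3 F [2.5 0.6 2.1] w 29.6 gf 59.6
back2 26.62 gauge [-1.5 -0.5] z 28.3 F [-0.7 -0.2  2.9] w 30.1 gf 60.0
open 27.12 gauge [ 0.3 -0.4] z 28.1 F [-0.5  0.1  0.4] w 43.6 gf 0.0
low 27.47 gauge [-0.1 -0.6] z 19.8 F [0.6 0.6 0.1] w 44.3 gf 0.0
adv 28.02 gauge [16.4 -0. ] z 20.5 F [-0.2  0.4  0.3] w 43.8 gf 0.0
18 28.33 gauge [18. -0.] z 20.5 F [ 0.9  0.2 -0.2] w 44.2 gf 0.0
19 28.58 gauge [19.  0.] z 20.5 F [-0.2 -0.4 -0.5] w 44.3 gf 0.1
20 28.83 gauge [20.1  0. ] z 20.5 F [-0.4 -0.3 -0.3] w 43.8 gf 0.0
21 29.08 gauge [21.1  0. ] z 20.5 F [0.  0.2 0.8] w 44.2 gf 0.0
22 29.33 gauge [22.1  0. ] z 20.5 F [ 0.   1.1 -0.5] w 44.2 gf 0.0
23 29.58 gauge [23.1  0. ] z 20.5 F [0.3 0.1 0.4] w 44.1 gf 0.0
24 29.83 gauge [24.1  0. ] z 20.5 F [ 0.3 -0.2 -0.5] w 44.0 gf 0.0
25 30.08 gauge [25.1 -0. ] z 20.5 F [-0.4 -0.6  0.9] w 43.8 gf 0.0
26 30.33 gauge [26.   0.1] z 20.5 F [ 1.  -0.2  0.5] w 43.8 gf 0.1
27 30.58 gauge [27.1  0. ] z 20.5 F [-0.5  0.1 -0.2] w 44.2 gf 0.3
28 30.83 gauge [28.   0.1] z 20.5 F [ 1.3 -0.3 -0.2] w 44.1 gf 0.6
29 31.08 gauge [29.   0.1] z 20.5 F [-0.1 -0.3  0.2] w 44.1 gf 1.0
30 31.33 gauge [30.  0.] z 20.6 F [-0.8  0.6  0.4] w 44.3 gf 1.4
31 31.58 gauge [31.   0.1] z 20.6 F [-0.7  0.2  0.8] w 44.0 gf 1.9
32 31.83 gauge [32.   0.1] z 20.6 F [-1.2  0.5  1.3] w 43.8 gf 2.3
33 32.08 gauge [33.   0.1] z 20.6 F [-1.3 -0.1  1.5] w 43.7 gf 2.6
34 32.33 gauge [34.1  0.1] z 20.6 F [-1.4  0.2  1.2] w 43.8 gf 2.9
35 32.58 gauge [35.1  0.1] z 20.5 F [-1.   0.3  2.1] w 44.3 gf 3.1
up 33.62 gauge [30.7 -1. ] z 113.9 F [-0.6  0.7 -0.6] w 44.3 gf 0.0
side 35.22 gauge [ 24.2 -59. ] z 140.8 F [ 0.1 -0.2 -0.5] w 43.4 gf 0.0
```

View pics/w6.png

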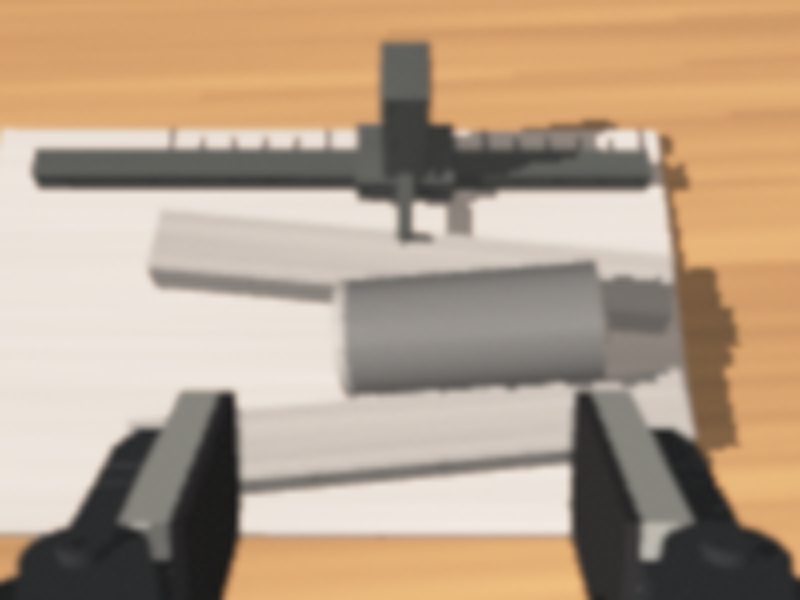

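The cell toppled towards +x and now lies along the slot: its foot end is at crop (345,340) and its top end at (602,322). About 24 s remain. I'll work out its pose and check by inverse kinematics a grasp that rotates it back upright on the bare plate, without moving yet.

```bash
cat > rec.py <<'E'
from side import *
RGm=Ro.from_euler('z',A,degrees=True)
BASE=Ro.from_euler('xyz',[180,0,A],degrees=True)   # tool x = gauge +x, fingers close along gauge y
def att(th,y=0): # rotate about gauge y (and slight yaw)
    return RGm*Ro.from_euler('y',th,degrees=True)*Ro.from_euler('z',y,degrees=True)*RGm.inv()*BASE
E_=lambda R:R.as_euler('xyz',degrees=True)
E
python3 - <<'E'
from rec import *
o=get_obs();c=cam("wrist",o);print(o['t'])
q=lambda u,v:(u/4+175,v/4+151)
for z in (20,24): print("foot",z,wg(ray(c,q(345,338),z)).round(1))
for z in (28,32): print("top",z,wg(ray(c,q(603,322),z)).round(1))
for x in(18,22): 
  print("proj", [((proj(c,gw(*p))[0]-[175,151])*4).round() .tolist() for p in((x,0,21),(x+70,0,31))])
for pre in (0,15,25):
  for dl in (8,):
    Rg=att(pre);Rf=att(pre-90+dl);tz=RGm.inv().apply(Rf.apply([0,0,1]))
    print(pre,"grasp",solve_ik(gw(68,0,21),E_(Rg)))
    for x in(-78,-85):
      pf=np.array([x,0,55])+9*tz
      for dz in(0,40): print("  place",x,dz,tz.round(2),solve_ik(gw(pf[0],pf[1],pf[2]+dz),E_(Rf)), end='')
    pb=pf-60*tz; print(" back",solve_ik(gw(*pb),E_(Rf)))
E
```

```text
35.2667
foot 20 [ 8.2 -1.7]
foot 24 [ 8.4 -3.6]
top 28 [78.  -0.6]
top 32 [77.3 -2.5]
proj [[381.0, 331.0], [642.0, 315.0]]
proj [[395.0, 331.0], [657.0, 315.0]]
0 grasp None
  place -78 0 [ 0.99 -0.   -0.14] None  place -78 40 [ 0.99 -0.   -0.14] None  place -85 0 [ 0.99 -0.   -0.14] None  place -85 40 [ 0.99 -0.   -0.14] None back [  26.95947947   53.28976748   85.02886444  -61.94919922  102.82187286
 -126.34454867]
15 grasp [-30.64074629  23.07142417 101.61493821  14.83486933  63.25801917
 144.43257982]
  place -78 0 [ 0.92 -0.   -0.39] [  20.06734171   42.14621423   94.71975244  -58.15923017   87.61672523
 -129.12256074]  place -78 40 [ 0.92 -0.   -0.39] [  20.06734171   38.11619954   95.5631495   -58.08638139   89.29989239
 -131.82946169]  place -85 0 [ 0.92 -0.   -0.39] [  20.64109987   42.41185572   94.2134071   -57.74152245   88.07769287
 -129.11794108]  place -85 40 [ 0.92 -0.   -0.39] [  20.64109987   38.40182017   95.05533143  -57.69120039   89.77012413
 -131.79668306] back [  24.97294627   42.42340935   90.38688076  -54.70176352   92.75643342
 -130.57517716]
25 grasp [-35.07887931  26.99398843  98.62055318  22.33851193  69.89246577
 136.98053962]
  place -78 0 [ 0.84 -0.   -0.54] [  17.82981974   36.06077434   97.56187624  -52.75276713   80.62832307
 -133.40059092]  place -78 40 [ 0.84 -0.   -0.54] [  17.82981974   32.18750782   97.94905054  -52.34832459   82.74850627
 -136.19738875]  place -85 0 [ 0.84 -0.   -0.54] [  18.42436807   36.32992348   97.09322772  -52.36001841   81.09189092
 -133.29554485]  place -85 40 [ 0.84 -0.   -0.54] [  18.42436807   32.47595854   97.47962408  -51.98255601   83.21897752
 -136.06011475] back [  22.53731622   35.38336901   93.75876839  -49.49068557   86.18893702
 -134.67685445]
```

```bash
cat > r1.py <<'E'
from rec import *
import sys
BASE2=Ro.from_euler('xyz',[180,0,A+180],degrees=True)
def att2(th): return RGm*Ro.from_euler('y',th,degrees=True)*RGm.inv()*BASE2
pre,dl,d,s=20,7.4,8,57
Rg=att2(pre);Rf=att2(pre-90+dl)
zg=RGm.inv().apply(Rg.apply([0,0,1]));zf=RGm.inv().apply(Rf.apply([0,0,1]))
ax=np.array([8.2,-2.4,21])+s*np.array([np.cos(np.radians(dl)),.012,np.sin(np.radians(dl))])
g=ax+d*zg; f=np.array([-78,0,5+s])+d*zf
seq=[(g-50*zg,Rg),(g,Rg),(g+[0,0,50],Rg),(f+[0,0,30],Rf),(f,Rf),(f-45*zf,Rf),(f-45*zf+[0,0,60],Rf)]
bad=False
for p,R in seq:
    j=solve_ik(gw(*p),E_(R));print(p.round(1),None if j is None else j.round(0)); bad|=j is None
if bad or len(sys.argv)<2: sys.exit()
goto(gw(*seq[0][0]),E_(Rg)); move_l(gw(*g),speed=150); st("at")
grip(20,90); o=st("grip")
if o['grip_width']<25: sys.exit("no grasp")
move_l(gw(*seq[2][0]),speed=200); goto(gw(*seq[3][0]),E_(Rf)); move_l(gw(*(f+[0,0,5])),speed=150); o=st("above");f0=o['wrist_force'][2]
for k in np.arange(3.5,-4,-1.5):
    move_l(gw(*(f+[0,0,k])),speed=30); o=get_obs()
    if o['wrist_force'][2]-f0>3: break
st("placed k=%g"%k)
if o['grip_width']<25: sys.exit("lost")
grip(60); move_l(gw(*seq[5][0]),speed=200); move_l(gw(*seq[6][0]),speed=250); st("clear")
o=get_obs();im=get_image("wrist");c=cam("wrist",o);cv2.imwrite("pics/w7.png",im[:,:,::-1])
print([(round(q['score'],2),np.round(q['extent'],1).tolist()) for q in spot_in("cell_mid","wrist")],proj(c,[gw(-78,0,5),gw(-78,0,40),gw(-78,0,75)]).round(0))
E
python3 r1.py
```

```text
[79.1 -1.7 67.8] [-34.  21.  99.  18.  71. -39.]
[62.  -1.7 20.8] [-33.  25. 101.  19.  66. -39.]
[62.  -1.7 70.8] [-33.  20. 100.  18.  71. -38.]
[-70.9   0.   88.3] [ 19.  36.  97. -56.  86.  47.]
[-70.9   0.   58.3] [ 19.  39.  96. -56.  85.  49.]
[-110.8   -0.    79. ] [ 23.  38.  93. -53.  89.  48.]
[-110.8   -0.   139. ] [ 23.  33.  94. -53.  92.  44.]
```

```bash
python3 r1.py go
```

```text
[79.1 -1.7 67.8] [-34.  21.  99.  18.  71. -39.]
[62.  -1.7 20.8] [-33.  25. 101.  19.  66. -39.]
[62.  -1.7 70.8] [-33.  20. 100.  18.  71. -38.]
[-70.9   0.   88.3] [ 19.  36.  97. -56.  86.  47.]
[-70.9   0.   58.3] [ 19.  39.  96. -56.  85.  49.]
[-110.8   -0.    79. ] [ 23.  38.  93. -53.  89.  48.]
[-110.8   -0.   139. ] [ 23.  33.  94. -53.  92.  44.]
at 36.69 gauge [61.4 -2.3] z 21.2 F [-0.8  0.6 -0.5] w 44.1 gf 0.0
grip 37.05 gauge [62.6 -1.1] z 21.6 F [-0.1  0.7  0.1] w 20.2 gf 0.0no grasp
```

The fingers closed on nothing. I'll spend the last picture on a montage of the wrist view with top and scene crops to see where the cell is.

Run:
```python
from h import *
import pickle
o=get_obs();pickle.dump(o,open("o8.pkl","wb"))
w=get_image("wrist")
print([(round(q['score'],2),np.round(q['extent'],1).tolist()) for q in spot_in("cell_mid","wrist")])
t=get_image("top");print([(round(q['score'],2),np.round(q['extent'],1).tolist()) for q in spot_in("cell_mid","top")])
s=get_image("scene");print([(round(q['score'],2),np.round(q['extent'],1).tolist()) for q in spot_in("cell_mid","scene")])
for n,i in zip("wts",(w,t,s)): cv2.imwrite(f"pics/r_{n}.png",i[:,:,::-1])
a=cv2.resize(w[100:400,80:480],(400,300));a=cv2.resize(w,(400,300))
b=cv2.resize(w[150:300,175:375],(400,300),interpolation=cv2.INTER_CUBIC)
c=cv2.resize(t[135:255,300:460],(400,300),interpolation=cv2.INTER_CUBIC)
d=cv2.resize(s[205:310,120:260],(400,300),interpolation=cv2.INTER_CUBIC)
cv2.imwrite("pics/mont.png",np.vstack([np.hstack([a,b]),np.hstack([c,d])])[:,:,::-1])
cc=cam("wrist",o);print(proj(cc,[gw(8,-2,21),gw(78,-2,30),gw(20,0,18),gw(100,0,18)]).round(0))
```

```text
[(0.69, [278.5, 207.2, 52.3, 123.5])]
[(0.86, [412.2, 203.8, 48.0, 21.4])]
[(0.64, [167.7, 247.5, 38.0, 19.7])]
[[276. 157.]
 [276. 267.]
 [279. 176.]
 [279. 299.]]
```

View pics/mont.png

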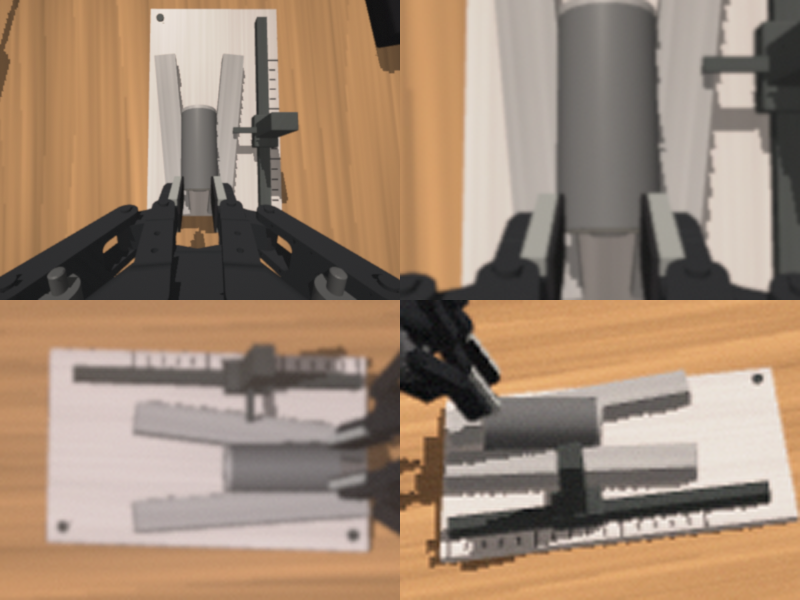

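In the montage the cell hasn't moved, and the fingertips sit above and beyond its top end. They look well short of the reported TCP, so I'll check that with the fixed cameras' pictures, which costs no robot time.

Run:
```python
from h import *
import pickle
o=pickle.load(open("o8.pkl","rb"));R=Ro.from_euler('xyz',o['ee_rot'],degrees=True).as_matrix()
for z in(0,-10,-20,-30,-40):
    P=[R@np.array([x,y,z])+o['tcp_pos'] for y in(-10,10) for x in (-11,11)]
    print(z,"top",proj(cam("top"),P).round(0).tolist(),"scene",proj(cam("scene"),P).round(0).tolist(),"wr",proj(cam("wrist",o),P).round(0).tolist())
print("tip z seen: top (432,187) scene (151,240) wrist (255,247),(299,247)")
# fingertip outline: difference between pictures, dark/grey tip in top
import cv2
a=cv2.imread("pics/t.png").astype(int);b=cv2.imread("pics/r_t.png").astype(int)
m=(np.abs(a-b).sum(2)>90)
for r in range(165,225,4): 
    cols=np.where(m[r,415:560])[0]+415; print(r,cols[:1],b[r,425:450:3].mean(1).round().tolist())
```

```text
0 top [[429.0, 210.0], [418.0, 209.0], [429.0, 198.0], [417.0, 197.0]] scene [[151.0, 248.0], [163.0, 243.0], [151.0, 256.0], [163.0, 251.0]] wr [[262.0, 257.0], [261.0, 224.0], [293.0, 257.0], [293.0, 224.0]]
-10 top [[433.0, 209.0], [421.0, 208.0], [433.0, 197.0], [421.0, 196.0]] scene [[149.0, 244.0], [160.0, 240.0], [149.0, 252.0], [160.0, 248.0]] wr [[261.0, 263.0], [261.0, 230.0], [294.0, 264.0], [294.0, 230.0]]
-20 top [[437.0, 208.0], [425.0, 207.0], [437.0, 196.0], [425.0, 195.0]] scene [[146.0, 241.0], [157.0, 236.0], [146.0, 249.0], [157.0, 244.0]] wr [[260.0, 271.0], [260.0, 236.0], [295.0, 271.0], [296.0, 236.0]]
-30 top [[441.0, 208.0], [429.0, 206.0], [441.0, 195.0], [429.0, 194.0]] scene [[143.0, 237.0], [155.0, 233.0], [143.0, 245.0], [155.0, 241.0]] wr [[259.0, 280.0], [259.0, 242.0], [296.0, 280.0], [297.0, 242.0]]
-40 top [[445.0, 207.0], [433.0, 206.0], [445.0, 194.0], [433.0, 193.0]] scene [[140.0, 233.0], [152.0, 229.0], [140.0, 241.0], [152.0, 237.0]] wr [[258.0, 289.0], [258.0, 250.0], [297.0, 289.0], [298.0, 250.0]]
tip z seen: top (432,187) scene (151,240) 
[... 380 characters left out ...]
5 [436] [164.0, 157.0, 159.0, 166.0, 84.0, 72.0, 94.0, 67.0, 59.0]
189 [441] [168.0, 170.0, 165.0, 152.0, 153.0, 143.0, 116.0, 76.0, 49.0]
193 [415] [90.0, 92.0, 86.0, 66.0, 53.0, 50.0, 51.0, 59.0, 67.0]
197 [415] [110.0, 110.0, 111.0, 108.0, 92.0, 93.0, 93.0, 93.0, 81.0]
201 [415] [124.0, 125.0, 122.0, 123.0, 113.0, 112.0, 110.0, 104.0, 79.0]
205 [415] [115.0, 115.0, 109.0, 104.0, 106.0, 125.0, 140.0, 97.0, 59.0]
209 [415] [99.0, 99.0, 124.0, 145.0, 122.0, 98.0, 78.0, 61.0, 60.0]
213 [435] [166.0, 166.0, 165.0, 152.0, 78.0, 65.0, 59.0, 59.0, 60.0]
217 [450] [167.0, 167.0, 168.0, 167.0, 167.0, 168.0, 165.0, 156.0, 71.0]
221 [449] [158.0, 156.0, 156.0, 151.0, 146.0, 146.0, 150.0, 150.0, 69.0]
```

All three cameras agree: the real fingertips sit about 37 mm behind the reported TCP. That means every earlier grip held only the cell's top few millimetres, which explains the lean and the topple. I'll correct the grasp depths by that amount and recover.

```bash
sed -e 's/^pre,dl,d,s=.*/pre,dl,d,s=20,7.4,45,57/' \
 -e 's/^goto(gw(\*seq\[0\].*/grip(44,90); move_l(gw(*g),speed=120); st("at")/' -e '/^o=get_obs();im=/,$d' \
 -e 's/^bad=False/bad=any(solve_ik(gw(*p),YAW) is None for p in ((-78,0,90),(-78,0,-5),(24,0,-5),(24,62,-6),(24,62,60)));print(bad)/' r1.py > r2.py
cat >> r2.py <<'E'
goto(gw(-78,0,85),YAW); move_l(gw(-78,0,-5),speed=250); st("down")
grip(20,80); st("regrip")
E
python3 r2.py && echo; grep -n "grip(44" r2.py
```

```text
False
[66.4 -1.7 33. ] [-33.  24. 100.  19.  67. -39.]
[ 49.3  -1.7 -13.9] [-31.  27. 102.  20.  63. -40.]
[49.3 -1.7 36.1] [-31.  23. 101.  19.  67. -38.]
[-38.    0.   71.3] [ 16.  36.  98. -58.  83.  47.]
[-38.    0.   41.3] [ 16.  39.  98. -58.  82.  50.]
[-78.   0.  62.] [ 20.  39.  96. -55.  86.  48.]
[-78.   0. 122.] [ 20.  33.  96. -55.  88.  44.]

15:grip(44,90); move_l(gw(*g),speed=120); st("at")
```

```bash
python3 r2.py go | tail -8
```

```text
[-78.   0. 122.] [ 20.  33.  96. -55.  88.  44.]
at 38.17 gauge [51.3 -0.1] z -10.5 F [ 3.9 -4.9 17.9] w 44.5 gf 8.6
grip 38.43 gauge [51.3  1. ] z -8.8 F [ 2.9 -6.9 22.8] w 29.2 gf 96.0
above 40.48 gauge [-36.2   1.1] z 47.9 F [0.4 1.  2.9] w 29.3 gf 92.1
placed k=3.5 40.73 gauge [-36.4   1.1] z 47.8 F [ 0.9 -0.6  7.6] w 29.0 gf 92.4
clear 41.89 gauge [-77.6   0.3] z 122.7 F [-0.4 -0.7 -0.2] w 60.0 gf 0.0
down 43.32 gauge [-79.2  -1.1] z -6.3 F [0.7 0.6 0. ] w 60.2 gf 0.0
regrip 43.69 gauge [-78.    2.7] z -2.3 F [-3.4 -0.   6.2] w 30.8 gf 79.0
```

Run:
```python
from h import *
move_l(gw(-78,0,-1),speed=40); st("lift")
move_l(gw(12,0,-1),speed=150); move_l(gw(14,0,-2.4),speed=30); o=st("in"); f0=(RG.T@o['wrist_force'])[0]
for x in np.arange(16,32,1.3):
    move_l(gw(x,0,-2.4),speed=30); o=get_obs(); f=(RG.T@o['wrist_force'])[0]
    if f-f0<-9: break
st("wedged cmd %.1f"%x)
```

```text
lift 43.94 gauge [-77.7  -0.3] z -0.9 F [-0.7 -0.1 -1.7] w 30.6 gf 79.0
in 44.94 gauge [15.   2.6] z -1.3 F [ 0.1  5.2 -1.1] w 30.5 gf 79.2
wedged cmd 23.8 46.69 gauge [20.4  3. ] z -1.5 F [-10.8   7.   -1.8] w 30.6 gf 79.4
```

Run:
```python
from h import *
move_l(gw(22,3,-4.5),speed=25); o=st("settle"); T=wg(o['tcp_pos'])[0]
grip(50,25); p=wg(get_obs()['tcp_pos']); st("open")
move_l(gw(21.5,3,55),speed=180)
move_l(gw(22,62,55),speed=200); move_l(gw(22,62,-6),speed=180); st("down")
grip(8); o=st("fin")
cmd=T
for i in range(3):
    move_l(gw(cmd,62,-6),speed=15); wait(.1); e=T-wg(get_obs()['tcp_pos'])[0]
    if abs(e)<.3: break
    cmd+=e
st("set T=%.1f"%T)
```

```text
settle 47.01 gauge [20.5  3.2] z -2.3 F [-5.1 -2.  12.2] w 30.3 gf 81.3
open 47.33 gauge [22.   1.8] z -5.3 F [ 0.3  0.2 -0.2] w 49.9 gf 0.0
down 48.75 gauge [21.8 60.5] z -6.8 F [-0.1  0.5 -0.2] w 49.9 gf 0.0
fin 49.16 gauge [22.5 63.5] z -4.1 F [ 0.3 -0.4  4.9] w 13.4 gf 29.7
set T=20.5 49.86 gauge [20.6 63.5] z -4.1 F [ 1.8 -0.8  6.9] w 13.8 gf 29.9
```

Run:
```python
from h import *
grip(45); move_l(gw(20.6,62,60),speed=200); move_l(gw(21,-60,150),speed=250)
o=get_obs();im=get_image("wrist");cv2.imwrite("pics/w9.png",im[:,:,::-1]);c=cam("wrist",o)
r=regions_of("cell_mid","wrist");u=spot_in("cursor","wrist")
print(get_obs()['t'],[(round(d['score'],2),np.round(d['extent'],1).tolist()) for d in r+u])
print("expect cell top/foot",proj(c,[gw(20.5,0,75),gw(20.5,0,5)]).round(1),"fin",proj(c,[gw(20.5,62,60)]).round(1))
g=cv2.cvtColor(im,cv2.COLOR_RGB2GRAY)
for z in(60,75): print(z,wg(ray(c,r[0]['extent'][:2],z)).round(1)) if r else 0
h=cv2.HoughCircles(cv2.resize(g[60:220,180:380],None,fx=3,fy=3,interpolation=cv2.INTER_CUBIC),cv2.HOUGH_GRADIENT,1,60,param1=100,param2=25,minRadius=35,maxRadius=75)
for a in (h[0][:4] if h is not None else []): q=(a[0]/3+180,a[1]/3+60);print("circ",np.round(q,1),a[2]/3,wg(ray(c,q,75)).round(1))
# dark fin/pointer columns
for row in range(60,150,6):
    k=np.where(g[row,180:380]<95)[0]+180; print(row,k.min() if len(k) else None,k.max() if len(k) else None,len(k))
```

```text
51.6583 [(0.69, [274.4, 139.5, 38.0, 39.6]), (0.61, [275.3, 76.8, 31.4, 62.1])]
expect cell top/foot [[275.1 139. ]
 [275.4 136.8]] fin [[275.2  60. ]]
60 [19.8 -0.9]
75 [19.9 -0.4]
circ [275.8 139.2] 15.666667 [21.1 -0.2]
60 262 364 37
66 254 362 37
72 180 366 183
78 261 305 45
84 274 290 9
90 275 276 2
96 275 276 2
102 275 277 3
108 359 367 9
114 358 367 10
120 358 367 10
126 357 360 4
132 None None 0
138 None None 0
144 356 363 8
```

The cell's top is where a vertical cell at gauge x ≈ 20.5 should appear (column ≈ 275), and the pointer is at column ≈ 275.7. Everything is level and upright, so I'm handing in.

```bash
python3 -c "
from station import *
print(sign_off())"
```

```text
the job is handed in; nothing more can be done
None
```

I handed the job in at about 52 s: the fat cell stands wedged upright near gauge x = 20 mm, and the cursor pointer is level with its middle to within about 1 mm. It took two tries: the first wedging left the cell leaning, and it toppled onto the gauge when I reseated it. I picked it up, wedged it again and reset the cursor, then checked the result by image measurements only, as my 10 picture views were used up.

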